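Put the clipper case away in the lift-up flap locker

ROBOT

A 6-joint arm with a two-finger parallel gripper is mounted at the origin on the work surface. World frame = base frame: x ahead of the robot, y to its left, z up, the work surface at z = 0. Lengths are in m, angles in degrees, forces in N, time in s.
With the tool pointing down it reaches from about 0.3 to 0.75 m from the base axis. Payload 8.5 kg.
Tool frame: the origin (TCP) lies midway between the tips of the shut fingers; the grasp point (between the pads) lies 19 mm behind it; z points along the fingers, y is the direction in which the jaws open and shut (so a half turn about z gives the same grasp; the last joint's range is limited). The gripper opens to 85 mm and grips with 20 to 120 N. Pads are 22 mm wide; open, the fingers measure 114 mm over their backs; the gripper's body (76 mm by 85 mm) begins 54 mm behind the grasp point. The pads swing forward as they close: fully open they stand 13 mm farther back than shut.
Start: joints at [53.497, 21.807, 74.336, -0, 83.858, -12.336], TCP at [0.225, 0.502, 0.231] pointing down, gripper open.
Joint ranges: [-178.18, 178.18], [-50.72, 133.34], [12.68, 142.11], [-81.47, 261.47], [9.98, 163.14], [-165.26, 165.26]. Speed limits (degrees/s): [136.94, 136.94, 180, 180, 180, 180].

INTERFACE

Orientations are given as a 3x3 rotation matrix whose columns are the frame's x, y, z axes.
In Python, from rig import env gives the robot as it stands.
- The arm moves only by the shell command python3 -m inch 'ROWS' [FORCE]. ROWS is text: rows parted by semicolons, each of 5 numbers parted by spaces: the finger opening in mm, from 0 to 85.4, then the shift along the tool's x, y, z in mm, then the turn about the tool's z in degrees. In form: jaw dx dy dz turn; .... A call has 1 to 10 rows; each row is the pose to reach, as a shift and turn from the pose commanded when the call began, along the tool's axes at that moment; what a row does not reach only later rows make up. A row lasts 1/8 s, in which the tool goes at most 62.5 mm and 10.7 degrees, less where a joint would pass 70% of its speed; a pose out of reach is approached as far as the arm can. A call with a gripper value outside its range is refused whole. The fingers move at their own pace and stop on an object; FORCE is the grip in N (left out, the last holds). Time passes only in rows, so rows that repeat a pose let the fingers close. It gives the time, the measured TCP pose, the force and the opening at its end, in the units of the state.
- env.observe(): the state, without advancing time (a new reading comes with each control period).
- env.get_image(name): name is "side" or "top" or "wrist"; returns a dict with "color" (400x640x3 uint8, blue, green, red), "range_z" (400x640 float32, m along the optical axis (not along the pixel's ray), 0 where there is no reading), "fov_y" (degrees; the focal length in pixels is half the picture's height over the tangent of half this angle, whatever the lens; pixels are square), "cx", "cy" (the principal point, pixels), "R" (3x3) and "t" (3): a world point X has camera coordinates R X + t. Camera axes: x right, y down, z forward; pixel columns grow to the right and rows downward; lengths in m; the calibration is good to about 2 mm. A picture is of the moment at which its call begins.
- env.close_job(): hands the job in, once; it reports no verdict.
The state is a dict: "time_s": time; "q": joint angles; "qvel": joint speeds; "joint_efforts": joint torques, N m; "position": TCP position; "tool_rot": TCP orientation; "ft_force": force on the tool from outside, world axes, zero at the start; "wrist_torque": the same for the moment, N m; "grip_width": finger opening in m.
Only numpy, scipy, OpenCV 4.12 (cv2) and the standard library are available. Lean on these libraries where they do the work, as an engineer would, in place of code of your own. Each camera call takes 0.05 s, during which the arm holds its last target.

TASK

Lift the sloping flap of the pale blue locker until its stay catches and the flap stays up by itself, then lay the oblong chrome nail-clipper case flat on the locker's floor, beside the ring dish. After that press the pad of the stay down to unlock it, and bring the flap fully shut. Leave all the other things where they stand.

Things in the scene. Friction and masses are not known exactly. Their poses are not given: they have to be found in the camera images.
- cabinet: pale blue locker fixed on the ledge, 136 mm deep (x), 242 wide (y). Origin: centre of its underside, z = 0; own -x faces the robot, y runs along the hinge. Locker floor 36 mm up, inside from own x -52 to +72 and y -115 to +115 mm; front sill 22 mm above that floor; 6 mm side walls slope from 24 mm above the floor in front to 95 mm at the back, where the hinge is. Open tier below the floor
- locker_floor (a point): centre of the locker's inner floor, on its surface; axes as the cabinet's
- flap (a joint): flap angle, rad: 0 = shut (slopes 30 deg down from hinge to front), grows as the front edge is lifted, end stop 2.25. Lifted, it passes the stay's tooth at about 2.0 (go to about 2.1); let go it rests on it at 1.97, nearly upright. Lifting takes 2-4 N. Unlocked, it sinks by itself in about 5 s to 0.55 (nearly level) and hangs; push it down from there (1-2 N), it stays shut at 0. Starts 0 to 0.3
- flap_pull (a point): centre of the steel pull at the middle of the flap's free edge: round bar, 18 mm diameter, 20 mm long along the hinge line, pinched on its flat ends, turns between the fingers as the flap swings. 180 mm from the hinge, 28 mm beyond the panel's edge, 10 mm above its mid-plane. Moves with the flap; own y along the hinge, own -x from hinge to free edge, z the outer normal
- flap_hinge (a point): middle of the flap's hinge line, 75 mm behind the cabinet's origin (own +x) and 135 mm above the ledge. The flap is a 6 mm panel 242 mm wide reaching 152 mm from the hinge; axes as the pull's
- stay (a joint): travel in m of the steel stay catch: 0 = up (sprung, locks the raised flap), grows as its pad is pressed down, end stop 0.014. The flap comes free at about 0.009; spring 2 to 5 N. Keep the pad down until the flap has sunk below about 1.6 rad (about half a second)
- stay_pad (a point): centre of the top of the stay's round steel pad, 30 mm diameter, on a bar that stands out beside the locker on its own -y side (75 mm off the wall); press it straight down. 195 mm to -y and 25 mm to -x of the cabinet's origin, 162 mm above the ledge when up; axes as the cabinet's
- case: closed oblong chrome nail-clipper case lying flat on the ledge, 68 x 28 x 18 mm (own x, y, z). Origin: centre of its underside
- case_center (a point): middle of the clipper case (9 mm above its underside); axes as the case's
- tin: round chrome tin, 52 mm in diameter and 18 mm high, on the ledge; leave alone. Origin: centre of its underside
- dish: white ceramic ring dish, round, 64 mm in diameter and 18 mm high, on the locker's floor in its +y half; leave alone. Origin: centre of its underside
- comb: wooden comb, 36 x 150 x 7 mm, lying in the upper of two stacked pale blue trays; leave alone. Origin: centre of its underside
- cup: stainless steel toothbrush cup, 72 mm in diameter and 110 mm high, with a brush standing in it up to 195 mm; leave alone. Origin: centre of its underside
- bottle: closed green travel bottle, 44 mm in diameter and 130 mm high; leave alone. Origin: centre of its underside
- jar: closed glass jar with a metal lid, 68 mm in diameter and 75 mm high, behind the locker; leave alone. Origin: centre of its underside
Things that resemble listed ones, but are neither listed nor needed, are in the scene too. Leave any red or yellow look-alike of the case alone.

How it is judged (in metres and radians):
On the way, in this order (a step that is already met when the one before it is completed fails the run):
1. the flap is raised and, let go, stays up on its locked stay (value of joint flap above 1.85 rad and value of joint stay below 0.004 m and contact force between each of the arm, the fingers and flap below 0.1 N), for 0.3 s.
2. with the flap up, the case lies flat on the locker's floor, let go (value of joint flap above 1.85 rad and x of case_center in the frame of locker_floor between -0.062 and 0.062 m and y of case_center in the frame of locker_floor between -0.115 and 0.115 m and z of case_center in the frame of locker_floor between 0.004 and 0.014 m and angle between the z axis of case and the z axis of cabinet, either way round below 0.2 rad and contact force between the fingers and case below 0.1 N), for 0.2 s.
3. the stay's pad is pressed down with the flap still up (value of joint flap above 1.7 rad and value of joint stay above 0.006 m).
4. the flap has come down past the stay (value of joint flap below 1.4 rad).
At the end, for the whole second after the job is handed in: the flap is shut (within 0.06 rad, about 10 mm at its edge), the stay's pad is up again, and the case lies at rest flat (within 0.2 rad) on the locker's floor inside its walls (value of joint flap below 0.06 rad and value of joint stay below 0.004 m and x of case_center in the frame of locker_floor between -0.062 and 0.062 m and y of case_center in the frame of locker_floor between -0.115 and 0.115 m and z of case_center in the frame of locker_floor between 0.004 and 0.014 m and angle between the z axis of case and the z axis of cabinet, either way round below 0.2 rad and linear speed of case below 0.02 m/s); the robot touches nothing.
It fails at once if another thing is shifted by more than 25 mm (distance of any of tin, dish, comb, cup, bottle, jar from where it was at the start of the episode above 0.025 m).
It also fails if it takes over 72 s, if anything falls off the work surface, if the arm or the gripper's body presses on something with over 40 N, if the wrist force passes 120 N, or if a joint passes its speed limit or range.

## Working session

There is one attempt and no reset: what is moved stays moved. The work goes in short steps, Python scripts to look and compute and a shell command to move; the robot and the scene stay as the last step left them, time stands still between calls to the robot, and variables do not carry over. Pictures are saved under pics/ and viewed, and the job is handed in when it is done.

```bash
ls; mkdir -p pics; cat > h.py <<'E'
import numpy as np,cv2
from rig import env
def snap(n,f):
    im=env.get_image(n); cv2.imwrite(f'pics/{f}.png',im['color']); 
    np.savez(f'pics/{f}.npz',**{k:np.asarray(v) for k,v in im.items()}); return im
def foc(im): return 200/np.tan(np.radians(float(im['fov_y']))/2)
def ray(im,u,v):
    R=np.array(im['R']);t=np.array(im['t']);f=foc(im)
    d=R.T@np.array([(u-im['cx'])/f,(v-im['cy'])/f,1]);c=-R.T@t
    return c,d
def onz(im,u,v,z):
    c,d=ray(im,u,v); return c+d*(z-c[2])/d[2]
def pt(im,u,v):
    c,d=ray(im,u,v); return c+d*im['range_z'][int(v),int(u)]
def proj(im,X):
    p=np.array(im['R'])@X+np.array(im['t']);f=foc(im);return p[0]/p[2]*f+im['cx'],p[1]/p[2]*f+im['cy']
E
python3 - <<'E'
from h import *
s=env.observe(); print(s['time_s'],s['position'],np.round(s['tool_rot'],3).tolist(),s['grip_width'])
for n in('side','top','wrist'):
    im=snap(n,n+'0'); print(n,im['fov_y'],im['cx'],im['cy'],(-np.array(im['R']).T@im['t']).round(3), np.array(im['R'])[2].round(3))
E
```

```text
pics
0.0 [0.22500154 0.50153638 0.23069773] [[-0.912, 0.409, -0.001], [0.409, 0.912, -0.001], [0.0, -0.001, -1.0]] 0.08553143192214782
side 47.63896019000714 327.11350038595117 204.68279821022202 [ 0.183 -0.963  0.796] [ 0.3   0.78 -0.55]
top 56.37298024417671 317.0833162066306 205.0207714092656 [ 0.41  -0.03   1.068] [ 0.108  0.04  -0.993]
wrist 69.41589861545974 320.42134843808935 202.744400993786 [0.157 0.532 0.374] [ 0.261 -0.118 -0.958]
```

View pics/side0.png

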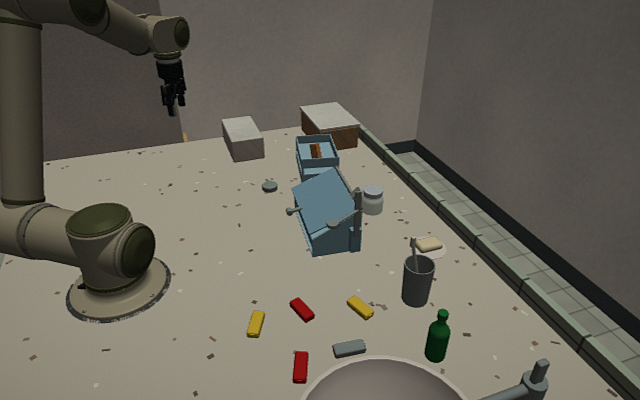

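View pics/top0.png

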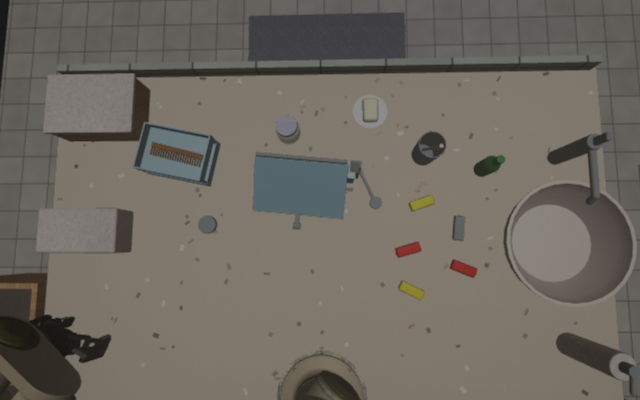

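View pics/wrist0.png

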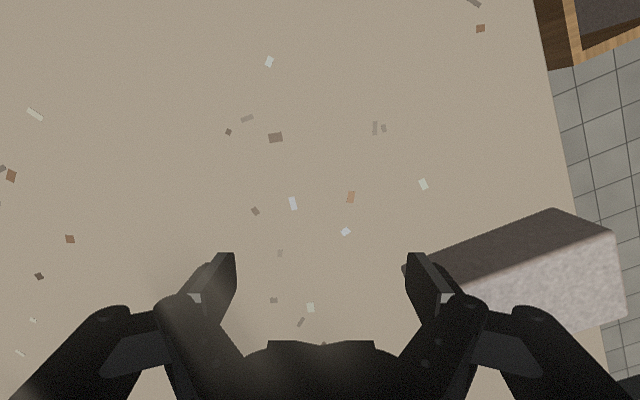

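Top view: flap panel around (300,187), pull at (297,224), stay pad at (375,203), chrome case at (459,228), and the tin at (207,224).

```bash
python3 - <<'E'
import cv2,numpy as np
for n,(u0,v0,u1,v1),k in(('top0',(240,145,400,245),5),('side0',(270,150,400,260),6),('top0',(390,180,490,300),6)):
    im=cv2.imread(f'pics/{n}.png')[v0:v1,u0:u1]
    cv2.imwrite(f'pics/z_{n}_{u0}.png',cv2.resize(im,None,fx=k,fy=k,interpolation=cv2.INTER_CUBIC)[:600])
from h import *
T=dict(np.load('pics/top0.npz'))
def rep(n,pts):
  for u,v in pts: print(n,u,v,pt(T,u,v).round(4))
rep('flapcorners',[(257,157),(345,162),(256,208),(342,216),(300,187)])
rep('pull',[(297,224),(297,226),(297,215)])
rep('pad',[(375,203),(375,201)])
rep('case',[(459,228)]);rep('tin',[(207,224)])
# case mask
hsv=cv2.cvtColor(T['color'],cv2.COLOR_BGR2HSV)
for (u0,v0,u1,v1) in((445,210,475,246),):
  s=T['color'][v0:v1,u0:u1].astype(int); m=((s[...,0]-s[...,2])>-6).astype(np.uint8)
  n,l,st,c=cv2.connectedComponentsWithStats(m); i=1+st[1:,4].argmax()
  ys,xs=np.nonzero(l==i); r=cv2.minAreaRect(np.c_[xs+u0,ys+v0].astype(np.float32)); print(r,st[i])
  b=cv2.boxPoints(r); B=np.array([onz(T,*p,0.018) for p in b]); print(B.round(4),B.mean(0).round(4))
E
```

```text
flapcorners 257 157 [0.6355 0.1616 0.1353]
flapcorners 345 162 [ 0.6192 -0.0636  0.1425]
flapcorners 256 208 [0.5088 0.1717 0.0861]
flapcorners 342 216 [ 0.4875 -0.0569  0.0824]
flapcorners 300 187 [0.561  0.0525 0.1105]
pull 297 224 [0.4661 0.0617 0.0878]
pull 297 226 [0.4609 0.0619 0.0854]
pull 297 215 [0.4901 0.0621 0.0849]
pad 375 203 [ 0.5127 -0.1349  0.163 ]
pad 375 201 [ 0.5179 -0.1353  0.1596]
case 459 228 [ 0.4587 -0.3816  0.0196]
tin 207 224 [0.47   0.3247 0.0204]
((458.6969909667969, 227.5464630126953), (9.312660217285156, 23.348169326782227), 3.814074993133545) [  9   6  11  24 220]
[[ 0.4287 -0.3654  0.018 ]
 [ 0.4932 -0.372   0.018 ]
 [ 0.4915 -0.3974  0.018 ]
 [ 0.427  -0.3906  0.018 ]] [ 0.4601 -0.3814  0.018 ]
```

View pics/z_top0_240.png

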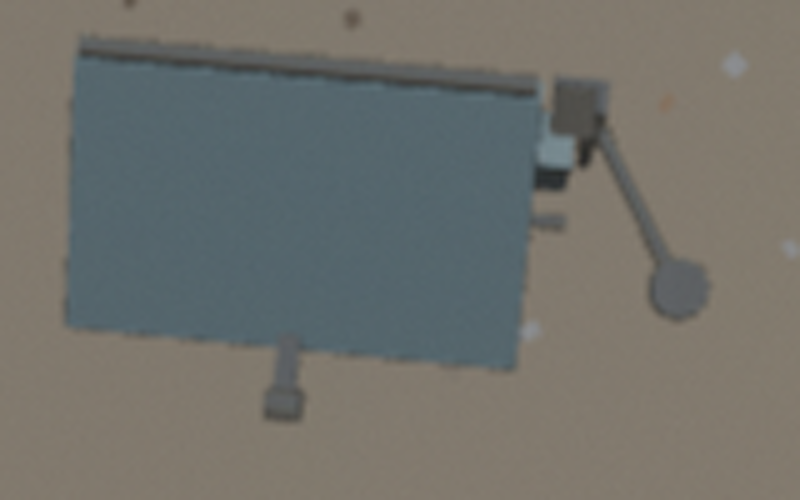

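View pics/z_side0_270.png

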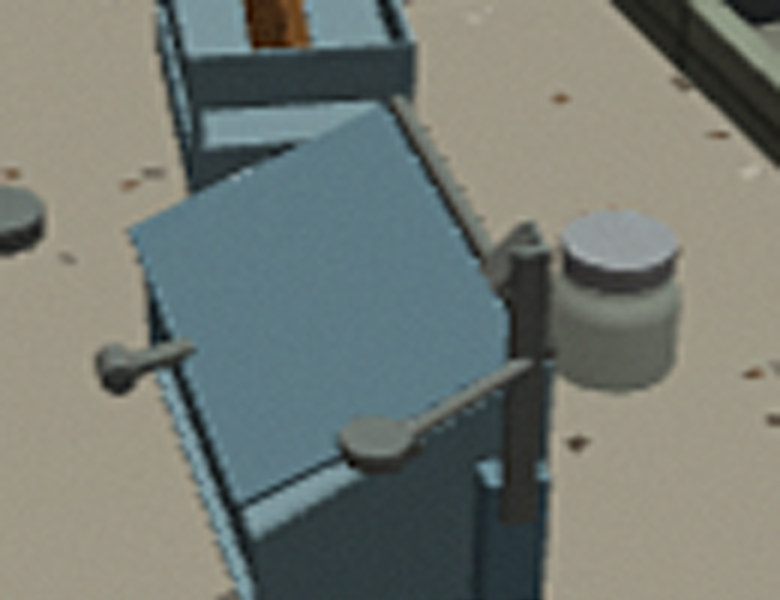

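View pics/z_top0_390.png

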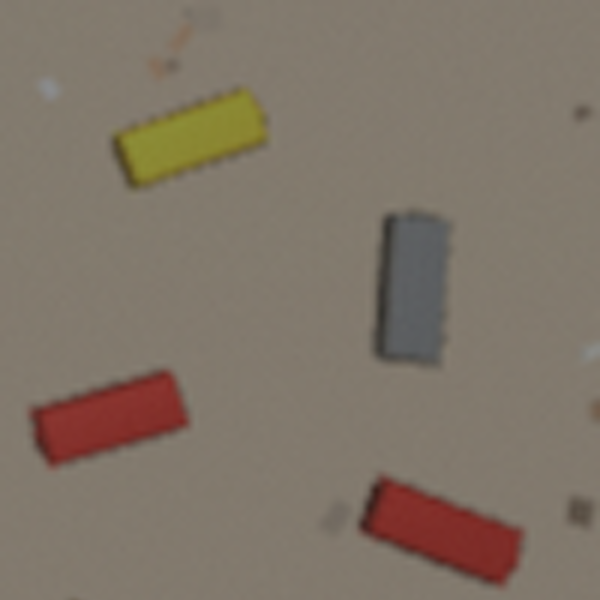

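```bash
python3 - <<'E'
from h import *
T=dict(np.load('pics/top0.npz'))
c=T['color'].astype(int)
m=((c[...,0]-c[...,2])>12); m[:150]=0;m[222:]=0;m[:,:245]=0;m[:,349:]=0
m=cv2.morphologyEx(m.astype(np.uint8),cv2.MORPH_OPEN,np.ones((7,7)))
ys,xs=np.nonzero(m); P=np.array([pt(T,u,v) for u,v in zip(xs,ys)])
A=np.c_[P[:,:2],np.ones(len(P))];g=np.linalg.lstsq(A,P[:,2],rcond=None)[0]
for _ in range(3):
    r=P[:,2]-A@g; k=abs(r)<.006; g=np.linalg.lstsq(A[k],P[k,2],rcond=None)[0]
print(len(P),k.sum(),g,'slope',np.degrees(np.arctan(np.hypot(*g[:2]))),'yaw',np.degrees(np.arctan2(g[1],g[0])), r[k].std())
cnt=max(cv2.findContours(m,cv2.RETR_EXTERNAL,cv2.CHAIN_APPROX_NONE)[0],key=cv2.contourArea)
q=cv2.approxPolyDP(cnt,6,True)[:,0]; print(q.tolist())
def onpl(u,v):
    c0,d=ray(T,u,v); n=np.array([g[0],g[1],-1]); s=-(n@c0+g[2])/(n@d); return c0+s*d
for p in q: print(onpl(*p).round(4))
# pad mask
for name,(u0,v0,u1,v1),z in(('pad',(367,194,386,213),.162),('pull',(291,219,304,231),.085)):
    D=T['range_z'][v0:v1,u0:u1]; pts=np.array([[pt(T,u,v) for u in range(u0,u1)] for v in range(v0,v1)])
    mm=(pts[...,2]>z-.03)&(pts[...,2]<z+.03); 
    B=pts[mm]; print(name,mm.sum(),B.mean(0).round(4),B.min(0).round(4),B.max(0).round(4))
    if name=='pad':
        (x,y),r=cv2.minEnclosingCircle(np.argwhere(mm)[:,::-1].astype(np.float32)); print(x+u0,y+v0,r,onz(T,x+u0,y+v0,.162))
    else:
        r=cv2.minAreaRect(np.argwhere(mm)[:,::-1].astype(np.float32)); print(r,onz(T,r[0][0]+u0,r[0][1]+v0,.08))
E
```

```text
4953 4881 [ 0.39455999 -0.03938523 -0.10941758] slope 21.629357864242106 yaw -5.700417414946355 0.002008201773513103
[[255, 157], [254, 209], [342, 217], [347, 164]]
[0.6357 0.1668 0.1348]
[0.5064 0.1776 0.0834]
[ 0.4847 -0.0569  0.0841]
[ 0.6154 -0.0688  0.1361]
pad 130 [ 0.5153 -0.1356  0.1612] [ 0.499  -0.1496  0.1521] [ 0.5357 -0.1228  0.1653]
374.7168674468994 201.04216861724854 7.9629669189453125 [ 0.51755602 -0.13435849  0.162     ]
pull 72 [0.4652 0.0626 0.084 ] [0.4532 0.0537 0.0784] [0.4797 0.0728 0.0886]
((5.5, 5.0), (10.0, 7.0), 90.0) [0.46649826 0.06376288 0.08      ]
```

```bash
python3 -m inch '60 -40 -30 0 -3; 60 -90 -68 0 -6; 60 -140 -106 0 -9; 50 -190 -144 0 -12; 40 -240 -182 0 -15; 40 -290 -220 0 -17; 40 -340 -258 0 -19; 40 -380 -288 0 -19; 40 -398 -302 0 -19; 40 -398 -302 0 -19' 40; python3 - <<'E'
from h import *
s=env.observe(); print(s['time_s'],s['position'],np.round(s['tool_rot'],4).tolist(),s['grip_width'],s['q'])
im=snap('wrist','wrist1')
T=snap('top','top1')
E
```

```text
time_s: 1.4
position: [0.465, 0.0622, 0.2309]
tool_rot: [[-0.996, 0.093, -0.001], [0.093, 0.996, 0.0], [0.001, -0.0, -1.0]]
ft_force: [-0.5, -0.2, -0.0]
grip_width: 0.0396
1.4 [0.46500561 0.06216935 0.23093962] [[-0.9957, 0.0926, -0.0008], [0.0926, 0.9957, 0.0001], [0.0008, -0.0, -1.0]] 0.0396371065156494 [-6.88864511e+00  1.37158139e+01  8.64755816e+01 -1.49878217e-03
  7.98527133e+01 -9.15749490e+01]
```

View pics/wrist1.png

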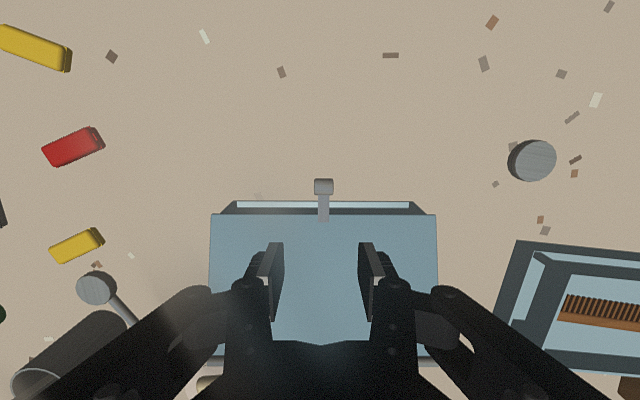

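The wrist view shows the pull at (323,187) and the flap edge level at row 214, so the yaw is aligned. I'll refine the pull position from this view.

```bash
python3 - <<'E'
from h import *
W=dict(np.load('pics/wrist1.npz'))
a=[pt(W,u,v) for u,v in((323,183),(323,187),(318,185),(328,185),(323,192))]
for x in a: print(x.round(4))
print(onz(W,323,186,.083).round(4), 'edge',pt(W,214,218).round(4),pt(W,432,218).round(4))
for k in((314,187),(333,187)): print(onz(W,*k,.08).round(4))
E
```

```text
[0.4562 0.066  0.0849]
[0.4601 0.0657 0.0857]
[0.4574 0.0608 0.0863]
[0.4583 0.0709 0.0865]
[0.4658 0.0652 0.0842]
[0.4597 0.0657 0.083 ] edge [ 0.4841 -0.0537  0.0822] [0.5048 0.1778 0.0848]
[0.4606 0.0562 0.08  ]
[0.4625 0.076  0.08  ]
```

```bash
python3 -m inch '40 2 3 30 0; 40 2 3 70 0; 40 2 3 110 0; 40 2 3 145 0; 40 2 3 165 0; 40 2 3 169 0; 40 2 3 169 0; 15 2 3 169 0; 15 2 3 169 0; 15 2 3 169 0' 40;python3 - <<'E'
from h import *
im=snap('wrist','wrist2')
E
```

```text
time_s: 2.75
position: [0.4633, 0.0652, 0.0631]
tool_rot: [[-0.996, 0.09, 0.001], [0.09, 0.996, -0.002], [-0.002, -0.002, -1.0]]
ft_force: [-2.1, -9.7, 0.6]
grip_width: 0.0191
```

View pics/wrist2.png

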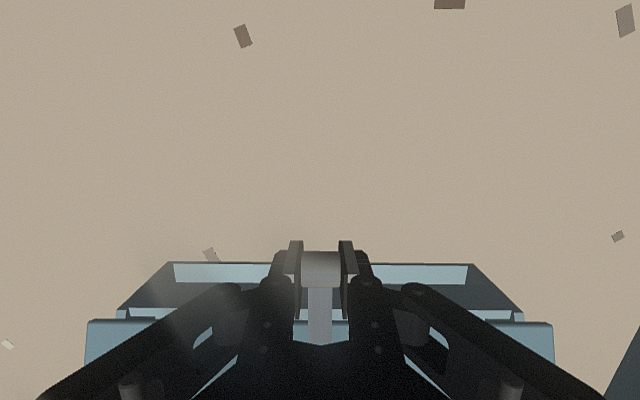

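The grip is on the pull, at 19.1 mm width. Next I'll compute the arc offsets.

```bash
python3 - <<'E'
import numpy as np
def hz(a):
    e=a-np.pi/6; return 180*np.cos(e)-10*np.sin(e),180*np.sin(e)+10*np.cos(e)
h0,z0=hz(.146)
for a in list(np.arange(.2,2.15,.1))+[1.97,2.12]:
    h,z=hz(a); print(round(a,2),round(h-h0),round(-(z-z0)))
E
```

```text
0.2 3 -9
0.3 7 -27
0.4 9 -45
0.5 9 -63
0.6 8 -81
0.7 4 -99
0.8 -1 -116
0.9 -7 -133
1.0 -16 -149
1.1 -26 -164
1.2 -37 -178
1.3 -50 -190
1.4 -64 -202
1.5 -78 -212
1.6 -94 -220
1.7 -111 -227
1.8 -128 -232
1.9 -146 -236
2.0 -164 -237
2.1 -182 -237
1.97 -159 -237
2.12 -186 -237
```

```bash
python3 -m inch '15 3 -1 -9 0; 15 7 -1 -27 0; 15 9 -1 -45 0; 15 9 -1 -63 0; 15 8 -1 -81 0; 15 4 -1 -99 0; 15 -1 -1 -116 0; 15 -7 -1 -133 0; 15 -16 -1 -149 0; 15 -16 -1 -149 0' 40
```

```text
time_s: 4.05
position: [0.4787, 0.0636, 0.2122]
tool_rot: [[-0.996, 0.09, 0.001], [0.09, 0.996, -0.001], [-0.001, -0.001, -1.0]]
ft_force: [-1.0, -4.9, -0.9]
grip_width: 0.0191
```

```bash
python3 -m inch '15 -10 -1 -15 0; 15 -21 -1 -29 0; 15 -34 -1 -41 0; 15 -48 -1 -53 0; 15 -62 -1 -63 0; 15 -78 -1 -71 0; 15 -95 -1 -78 0; 15 -112 -1 -83 0; 15 -130 -1 -87 0; 15 -139 -1 -88 0' 40;python3 - <<'E'
from h import *
im=snap('side','side3')
E
```

```text
time_s: 5.3
position: [0.6164, 0.0503, 0.2988]
tool_rot: [[-0.996, 0.09, -0.003], [0.09, 0.996, -0.0], [0.003, -0.001, -1.0]]
ft_force: [-3.4, -3.3, 0.4]
grip_width: 0.019
```

View pics/side3.png

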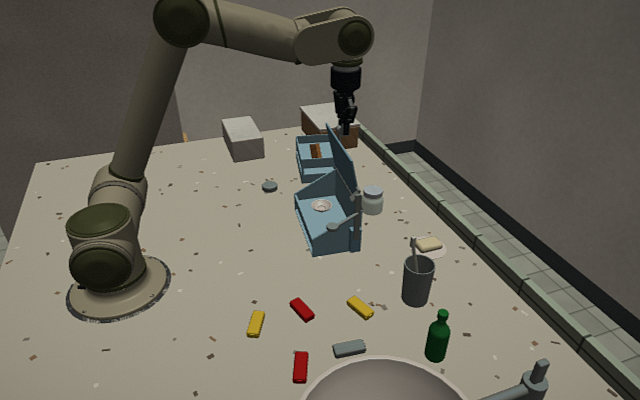

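The side view shows the flap nearly upright, with the dish at (320,205) inside. I'll go past the tooth, ease back, and open the jaws.

```bash
python3 -m inch '15 -10 0 0 0; 15 -20 0 0 0; 15 -28 0 0 0; 15 -30 0 0 0; 15 -30 0 0 0; 15 -24 0 0 0; 15 -16 0 0 0; 15 -10 0 0 0; 15 -6 0 0 0; 15 -5 0 0 0' 40
```

```text
time_s: 6.6
position: [0.6265, 0.0493, 0.2992]
tool_rot: [[-0.996, 0.091, 0.014], [0.091, 0.996, -0.001], [-0.014, 0.0, -1.0]]
ft_force: [29.1, -5.2, -5.9]
grip_width: 0.0186
```

```bash
python3 - <<'E'
from h import *
im=snap('side','side4'); cv2.imwrite('pics/side4z.png',cv2.resize(im['color'][90:270,270:400],None,fx=3.3,fy=3.3))
E
```

```text
(no output)
```

View pics/side4z.png

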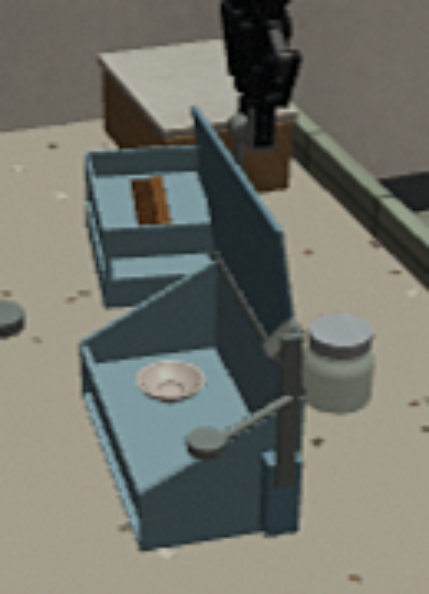

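The tooth holds: the tool was pulled toward +x with 29 N. I'll relax and release, then rise.

```bash
python3 -m inch '15 -4 0 0 0; 15 -5 0 0 0; 30 -5 0 0 0; 40 -5 0 0 0; 40 -5 0 0 0; 40 -5 0 -10 0; 40 -5 0 -40 0; 40 -5 0 -60 0; 40 -5 0 -60 0; 40 -5 0 -60 0' 40; python3 - <<'E'
from h import *
s=env.observe(); print(s['position'],s['ft_force'],s['q'])
im=snap('side','side5'); cv2.imwrite('pics/side5z.png',cv2.resize(im['color'][90:270,270:400],None,fx=3.3,fy=3.3))
T=snap('top','top5')
E
```

```text
time_s: 7.9
position: [0.6269, 0.0497, 0.3585]
tool_rot: [[-0.996, 0.09, -0.001], [0.09, 0.996, 0.0], [0.001, 0.0, -1.0]]
ft_force: [-0.4, 0.6, -0.7]
grip_width: 0.0399
[0.62689631 0.04968154 0.35851419] [-0.39613182  0.62082579 -0.67607114] [-6.23834640e+00  2.80666878e+01  4.36930683e+01  2.07274750e-03
  1.08314084e+02 -9.10723213e+01]
```

View pics/side5z.png

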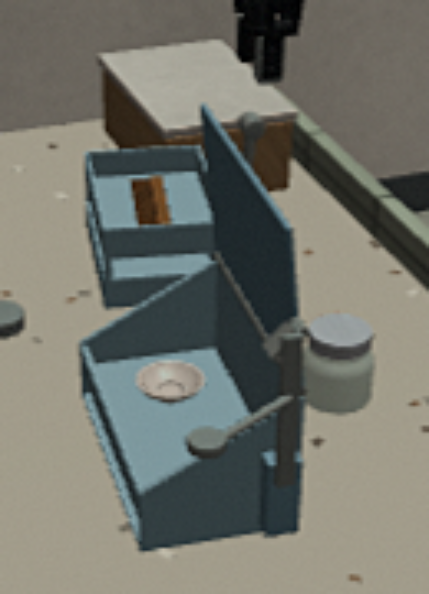

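View pics/top5.png

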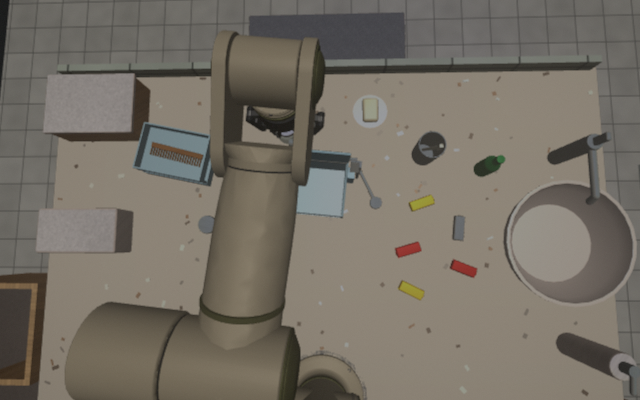

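The flap stands by itself. Now to the case.

```bash
python3 -m inch '50 10 -30 0 0; 60 25 -80 0 0; 60 40 -135 0 0; 60 57 -190 0 0; 60 72 -245 20 0; 60 87 -300 60 0; 60 102 -355 100 0; 60 117 -410 130 0; 60 127 -440 150 0; 60 127 -444 158 0' 40; python3 - <<'E'
from h import *
s=env.observe(); print(s['position'],s['ft_force'],s['q'])
T=snap('wrist','wrist6')
E
```

```text
time_s: 9.25
position: [0.4586, -0.3829, 0.1985]
tool_rot: [[-0.996, 0.094, -0.003], [0.094, 0.996, 0.003], [0.003, 0.003, -1.0]]
ft_force: [0.4, 0.2, -0.7]
grip_width: 0.0601
[ 0.45864939 -0.38285229  0.19853208] [ 0.3742279   0.17869485 -0.71604213] [-5.11884278e+01  2.80602629e+01  6.94618144e+01 -1.61793650e-02
  8.27366904e+01 -1.35801952e+02]
```

View pics/wrist6.png

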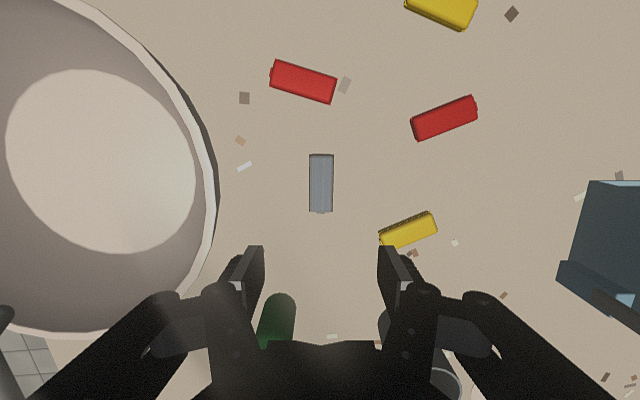

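```bash
python3 - <<'E'
from h import *
W=dict(np.load('pics/wrist6.npz')); c=W['color'].astype(int)
u0,v0=295,140
s=c[v0:225,u0:350]; m=((s[...,0]-s[...,2])>-6).astype(np.uint8)
n,l,st,_=cv2.connectedComponentsWithStats(m); i=1+st[1:,4].argmax()
P=np.array([pt(W,x+u0,y+v0) for y,x in np.argwhere(l==i)]);print(st[i],P.min(0),P.max(0))
P=P[abs(P[:,2]-.018)<.006]
r=cv2.minAreaRect((P[:,:2]*1000).astype(np.float32)); print(r,np.median(P[:,2]))
for k in((213,200),(218,170),(212,230),(275,310),(280,298)): print(k,pt(W,*k).round(3))
E
```

```text
[  16   15   23   57 1123] [ 0.38509451 -0.3958297   0.0109389 ] [ 0.49193886 -0.36457971  0.34162983]
((458.3852233886719, -380.97161865234375), (23.62498664855957, 65.68814849853516), 83.9330825805664) 0.01800638034369656
(213, 200) [ 0.445 -0.475  0.1  ]
(218, 170) [ 0.433 -0.502  0.001]
(212, 230) [ 0.472 -0.481  0.101]
(275, 310) [ 0.603 -0.451  0.042]
(280, 298) [ 0.605 -0.449  0.015]
```

```bash
python3 -m inch '48 0 2 40 0; 48 0 2 90 0; 48 0 2 140 0; 48 0 2 180 0; 48 0 2 193 0; 48 0 2 194 0; 48 0 2 194 0; 22 0 2 194 0; 22 0 2 194 0; 22 0 2 194 0' 40
```

```text
time_s: 10.55
position: [0.4613, -0.3797, 0.0089]
tool_rot: [[-0.996, 0.09, 0.002], [0.09, 0.996, -0.002], [-0.002, -0.002, -1.0]]
ft_force: [-1.1, 0.0, 5.6]
grip_width: 0.0266
```

```bash
python3 -m inch '22 0 0 0 0; 22 0 0 -40 0; 22 0 0 -90 0; 22 0 0 -140 0; 22 0 0 -190 0; 22 0 0 -240 0; 22 0 0 -245 0' 40; python3 - <<'E'
from h import *
T=snap('wrist','wrist7')
S=dict(np.load('pics/side5.npz'))
c=S['color'].astype(int)
u0,v0,u1,v1=305,192,336,215
s=c[v0:v1,u0:u1]; m=((s[...,2]-s[...,0])>5).astype(np.uint8)
P=np.array([pt(S,x+u0,y+v0) for y,x in np.argwhere(m)]); P=P[P[:,2]>.03]; print('dish',len(P),P.min(0).round(3),P.max(0).round(3),np.median(P,0).round(3))
for k in((357,195),(355,190),(357,230),(333,224),(353,194)): print(k,pt(S,*k).round(3))
E
```

```text
time_s: 11.42
position: [0.4613, -0.3797, 0.2567]
tool_rot: [[-0.996, 0.09, 0.005], [0.09, 0.996, -0.006], [-0.006, -0.006, -1.0]]
ft_force: [0.4, -0.1, -1.5]
grip_width: 0.0266
dish 190 [ 0.183 -0.963  0.033] [0.602 0.134 0.796] [0.575 0.106 0.047]
(357, 195) [ 0.593 -0.101  0.199]
(355, 190) [ 0.595 -0.084  0.204]
(357, 230) [ 0.599 -0.1    0.089]
(333, 224) [ 0.513 -0.145  0.16 ]
(353, 194) [ 0.589 -0.086  0.194]
```

View pics/wrist7.png

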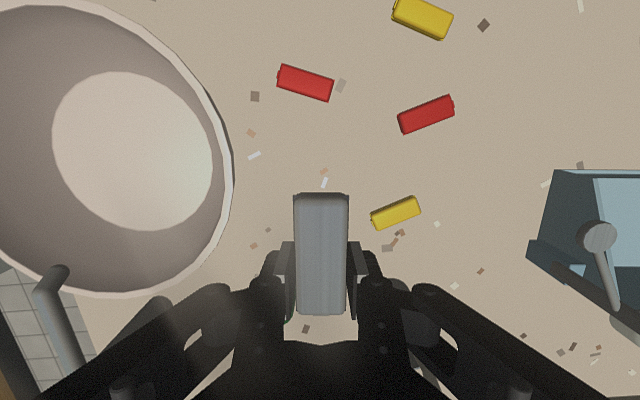

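```bash
python3 -m inch '22 -5 35 0 0; 22 -12 80 0 0; 22 -20 130 0 0; 22 -27 180 0 0; 22 -34 230 0 0; 22 -41 280 0 0; 22 -48 330 0 0; 22 -53 370 0 0; 22 -56 388 0 0; 22 -56 388 0 0' 40; python3 - <<'E'
from h import *
T=snap('wrist','wrist8'); S=snap('side','side8'); cv2.imwrite('pics/side8z.png',cv2.resize(S['color'][70:270,230:400],None,fx=3,fy=3))
E
```

```text
time_s: 12.72
position: [0.5513, 0.0026, 0.2515]
tool_rot: [[-0.996, 0.089, -0.002], [0.089, 0.996, 0.0], [0.002, -0.0, -1.0]]
ft_force: [-0.6, 0.3, -0.8]
grip_width: 0.0266
```

View pics/wrist8.png

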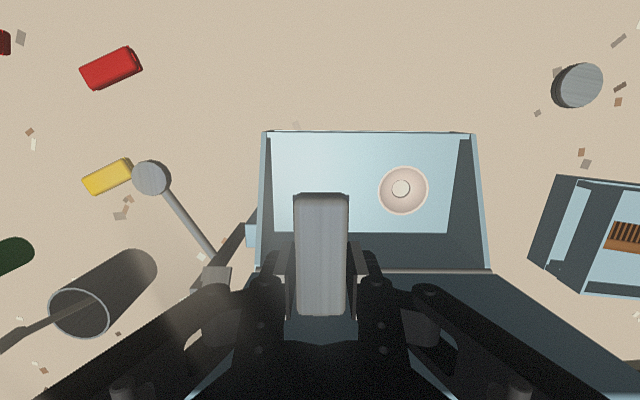

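View pics/side8z.png

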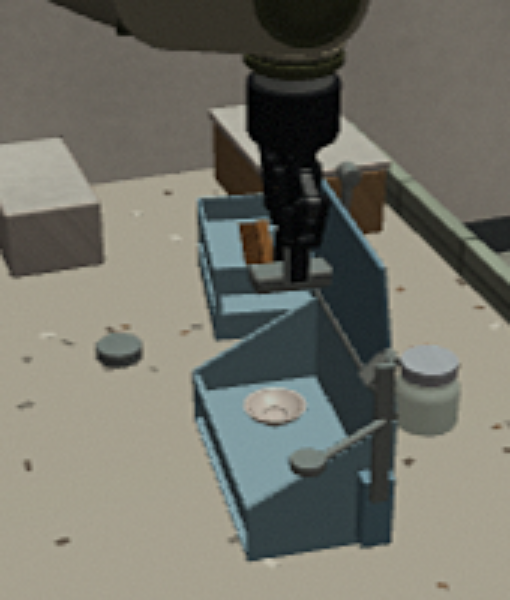

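```bash
python3 - <<'E'
from h import *
W=dict(np.load('pics/wrist8.npz'))
O=np.array([.5586,.0566,0]);a=np.radians(-5.15);R=np.array([[np.cos(a),-np.sin(a),0],[np.sin(a),np.cos(a),0],[0,0,1]])
f=lambda p:(R.T@(p-O)*1000).round(1)
print('dish',f(onz(W,403,190,.054)))
for k in((370,131),(370,133),(370,135),(370,138),(370,145),(370,200),(370,230),(270,180),(273,180),(277,180),(280,180),(310,170),(265,133),(474,133)): print(k,f(pt(W,*k)))
g=lambda X:proj(W,O+R@(np.array(X)/1000))
print('pred floor corners',g((-52,-115,36)),g((-52,115,36)),g((72,115,36)),'sill top inner',g((-52,-115,58)),g((-52,115,58)))
print('pad',g((-25,-195,162)))
E
```

```text
dish [ 8.5 46.2 54. ]
(370, 131) [-58.8  11.1   4. ]
(370, 133) [-59.1   2.   58.7]
(370, 135) [-56.9   2.2  58.4]
(370, 138) [-52.    6.1  36.1]
(370, 145) [-43.5   6.8  34.1]
(370, 200) [26.3 10.  35.8]
(370, 230) [68.  12.1 35.6]
(270, 180) [  -2.8 -115.5   49.2]
(273, 180) [   0.2 -114.2   35.3]
(277, 180) [ 1.000e-01 -1.091e+02  3.550e+01]
(280, 180) [  -0.  -105.2   36.2]
(310, 170) [-12.8 -67.1  36.2]
(265, 133) [ -59.1 -116.5   60.5]
(474, 133) [-56.2 149.9   0.5]
pred floor corners (np.float64(270.2473679023601), np.float64(137.954609386058)) (np.float64(459.6560573616206), np.float64(138.0827832081339)) (np.float64(446.8470112025922), np.float64(232.9157318902916)) sill top inner (np.float64(267.0430581876982), np.float64(139.30188287754044)) (np.float64(468.57225062952773), np.float64(139.43773195488149))
pad (np.float64(149.0741466341909), np.float64(182.1735020522985))
```

The frame agrees within 1–2 mm: dish at own (8,46), floor at 36 mm. I'll shift 7 mm toward the robot and descend.

```bash
python3 -m inch '22 7 0 30 0; 22 7 0 75 0; 22 7 0 120 0; 22 7 0 160 0; 22 7 0 185 0; 22 7 0 196 0; 22 7 0 200 0; 22 7 0 202 0; 22 7 0 204 0; 22 7 0 204 0' 40
```

```text
time_s: 14.08
position: [0.5447, 0.0029, 0.0487]
tool_rot: [[-0.996, 0.09, 0.001], [0.09, 0.996, -0.0], [-0.001, -0.0, -1.0]]
ft_force: [-0.1, 0.4, -0.7]
grip_width: 0.0269
```

```bash
python3 -m inch '22 0 0 2 0; 22 0 0 3 0; 22 0 0 4 0; 22 0 0 4 0' 40;  python3 - <<'E'
from h import *
S=snap('side','side9'); cv2.imwrite('pics/side9z.png',cv2.resize(S['color'][70:270,230:400],None,fx=3,fy=3))
E
```

```text
time_s: 14.58
position: [0.5445, 0.0029, 0.0449]
tool_rot: [[-0.996, 0.09, 0.0], [0.09, 0.996, -0.0], [-0.0, -0.0, -1.0]]
ft_force: [-2.5, 0.6, 5.7]
grip_width: 0.0266
```

View pics/side9z.png

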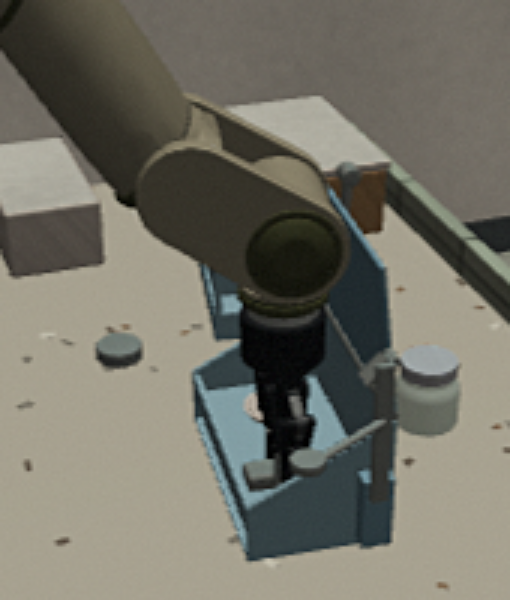

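The case is on the floor with 5.7 N contact. I'll release it and go straight up.

```bash
python3 -m inch '34 0 0 0 0; 42 0 0 0 0; 42 0 0 0 0; 42 0 0 -10 0; 42 0 0 -40 0; 42 0 0 -80 0; 42 0 0 -125 0; 42 0 0 -170 0; 42 0 0 -205 0; 42 0 0 -210 0' 40;  python3 - <<'E'
from h import *
S=snap('side','side10'); cv2.imwrite('pics/side10z.png',cv2.resize(S['color'][70:270,230:400],None,fx=3,fy=3))
W=snap('wrist','wrist10')
E
```

```text
time_s: 15.88
position: [0.545, 0.0028, 0.2573]
tool_rot: [[-0.996, 0.09, 0.005], [0.09, 0.996, -0.001], [-0.005, -0.001, -1.0]]
ft_force: [-0.2, 0.0, 0.5]
grip_width: 0.0422
```

View pics/side10z.png

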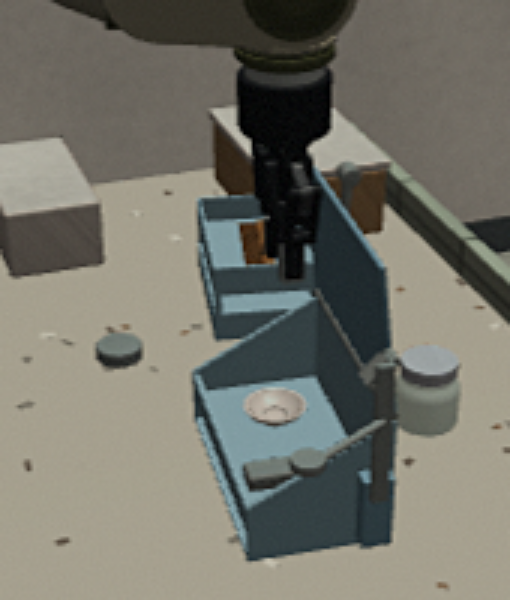

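View pics/wrist10.png

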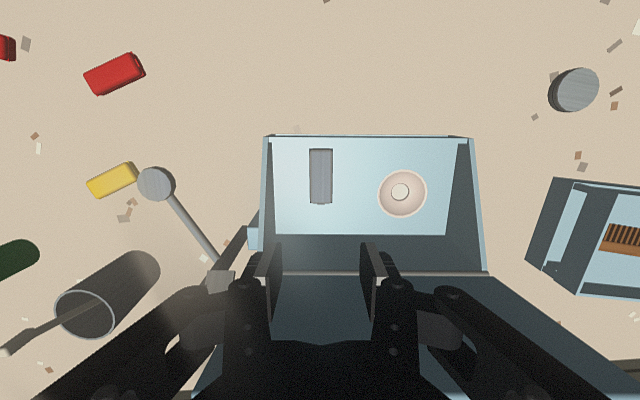

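The case lies flat at wrist pixel (320,177), the dish is undisturbed at (402,192), and the pad is at (156,184). Next I'll move over the pad with the fingers shut.

```bash
python3 -m inch '30 3 -20 0 0; 10 7 -55 0 0; 0 11 -90 0 0; 0 14 -120 0 0; 0 16 -138 5 0; 0 16 -140 30 0; 0 16 -140 60 0; 0 16 -140 76 0; 0 16 -140 78 0; 0 16 -140 78 0' 40;  python3 - <<'E'
from h import *
S=snap('side','side11'); cv2.imwrite('pics/side11z.png',cv2.resize(S['color'][70:270,230:400],None,fx=3,fy=3))
T=snap('wrist','wrist11')
print(env.observe()['position'])
E
```

```text
time_s: 17.23
position: [0.5161, -0.135, 0.1764]
tool_rot: [[-0.996, 0.09, -0.0], [0.09, 0.996, 0.0], [0.0, 0.0, -1.0]]
ft_force: [-0.3, -0.3, 0.7]
grip_width: -0.0
[ 0.51625431 -0.13514631  0.17691894]
```

View pics/side11z.png

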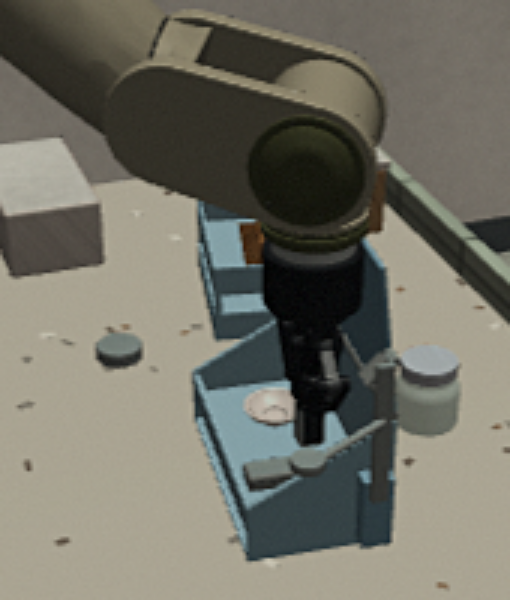

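View pics/wrist11.png

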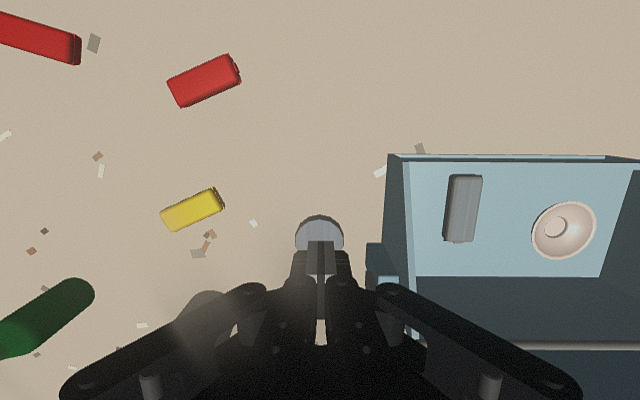

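Fingers sit over the pad, whose disc is at (320,232). Pressing down and holding.

```bash
python3 -m inch '0 0 0 8 0; 0 0 0 16 0; 0 0 0 22 0; 0 0 0 26 0; 0 0 0 27 0; 0 0 0 27 0; 0 0 0 27 0; 0 0 0 27 0' 40;  python3 - <<'E'
from h import *
S=snap('side','side12'); cv2.imwrite('pics/side12z.png',cv2.resize(S['color'][70:270,230:400],None,fx=3,fy=3))
E
```

```text
time_s: 18.32
position: [0.5161, -0.1352, 0.1495]
tool_rot: [[-0.996, 0.09, 0.0], [0.09, 0.996, -0.0], [-0.0, -0.0, -1.0]]
ft_force: [0.6, 1.2, 4.6]
grip_width: -0.0002
```

View pics/side12z.png

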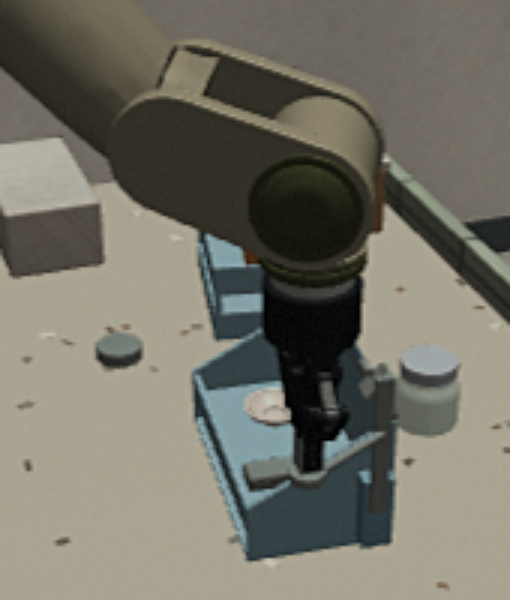

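The flap seems to be sinking behind the arm. I'll hold a bit longer.

```bash
python3 -m inch '0 0 0 0 0; 0 0 0 0 0; 0 0 0 0 0; 0 0 0 0 0; 0 0 0 0 0; 0 0 0 0 0' 40;  python3 - <<'E'
from h import *
S=snap('wrist','wrist13')
E
```

```text
time_s: 19.12
position: [0.516, -0.1352, 0.1493]
tool_rot: [[-0.996, 0.09, 0.0], [0.09, 0.996, -0.0], [-0.0, -0.0, -1.0]]
ft_force: [1.5, -0.1, 4.5]
grip_width: 0.0001
```

View pics/wrist13.png

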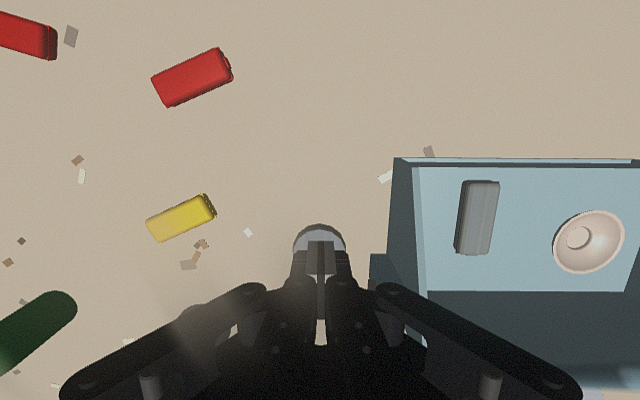

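```bash
python3 -m inch '0 0 0 0 0; 0 0 0 0 0; 0 0 0 0 0; 0 0 0 0 0; 0 0 0 0 0; 0 0 0 0 0; 0 0 0 0 0; 0 0 0 0 0; 0 0 0 0 0; 0 0 0 0 0' 40;  python3 - <<'E'
from h import *
S=snap('wrist','wrist14');S=snap('side','side14'); cv2.imwrite('pics/side14z.png',cv2.resize(S['color'][70:270,230:400],None,fx=3,fy=3))
E
```

```text
time_s: 20.42
position: [0.516, -0.1352, 0.1493]
tool_rot: [[-0.996, 0.09, 0.0], [0.09, 0.996, -0.0], [-0.0, -0.0, -1.0]]
ft_force: [2.2, -0.3, 3.7]
grip_width: -0.0
```

View pics/wrist14.png

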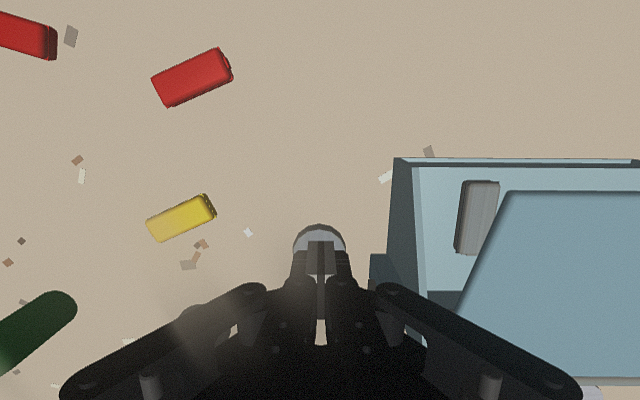

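View pics/side14z.png

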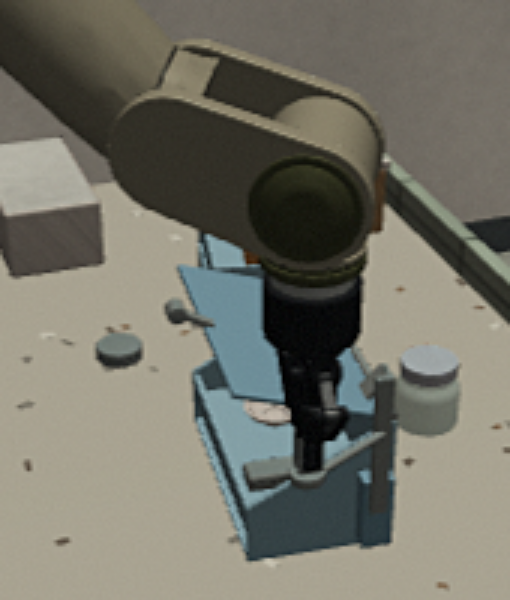

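The flap is well past the stay. Release the pad, rise, and move above the flap's front part.

```bash
python3 -m inch '0 0 0 -30 0; 0 0 0 -75 0; 0 0 0 -115 0; 0 0 0 -130 0; 0 5 30 -130 0; 0 10 70 -130 0; 0 17 115 -130 0; 0 22 150 -130 0; 0 25 165 -130 0; 0 25 165 -130 0' 40; python3 -m inch '0 0 0 0 0; 0 0 0 0 0; 0 0 0 0 0; 0 0 0 0 0; 0 0 0 0 0; 0 0 0 0 0; 0 0 0 0 0; 0 0 0 0 0; 0 0 0 0 0; 0 0 0 0 0' 40; python3 - <<'E'
from h import *
S=snap('wrist','wrist15');S=snap('side','side15'); cv2.imwrite('pics/side15z.png',cv2.resize(S['color'][70:270,230:400],None,fx=3,fy=3))
E
```

```text
time_s: 21.78
position: [0.5056, 0.0317, 0.2789]
tool_rot: [[-0.996, 0.089, -0.001], [0.089, 0.996, -0.0], [0.001, -0.0, -1.0]]
ft_force: [0.2, -0.0, -0.2]
grip_width: 0.0004
time_s: 23.02
position: [0.506, 0.0314, 0.2793]
tool_rot: [[-0.996, 0.09, 0.0], [0.09, 0.996, -0.0], [-0.0, 0.0, -1.0]]
ft_force: [-0.4, 0.6, -0.1]
grip_width: 0.0
```

View pics/wrist15.png

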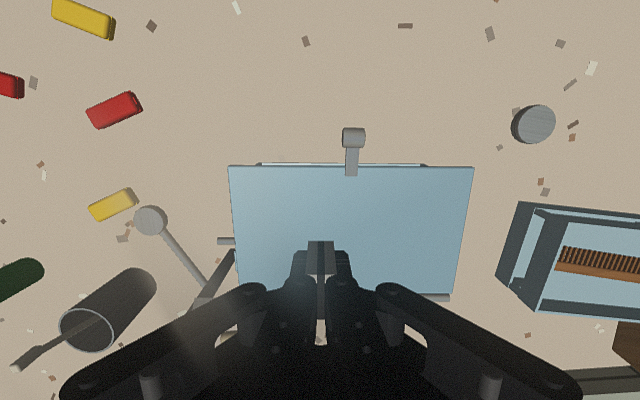

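View pics/side15z.png

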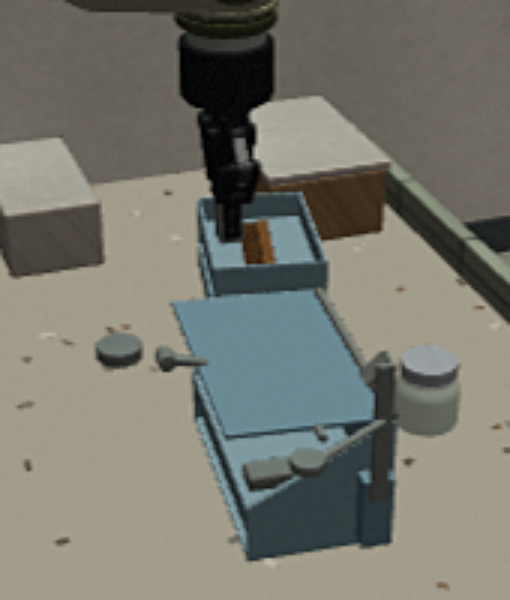

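The flap hangs nearly level and the pad is up again. Pushing it down.

```bash
python3 -m inch '0 0 0 40 0; 0 0 0 90 0; 0 0 0 122 0; 0 0 0 136 0; 0 0 0 148 0; 0 0 0 160 0; 0 0 0 172 0; 0 0 0 184 0; 0 0 0 192 0; 0 0 0 196 0' 40; python3 -m inch '0 0 0 3 0; 0 0 0 6 0; 0 0 0 8 0; 0 0 0 8 0' 40
```

```text
time_s: 24.38
position: [0.5057, 0.0315, 0.0827]
tool_rot: [[-0.996, 0.09, -0.001], [0.09, 0.996, 0.0], [0.001, 0.0, -1.0]]
ft_force: [1.2, 0.5, 2.2]
grip_width: 0.0
time_s: 24.88
position: [0.5058, 0.0315, 0.0752]
tool_rot: [[-0.996, 0.09, -0.0], [0.09, 0.996, 0.0], [0.0, 0.0, -1.0]]
ft_force: [-0.6, 0.2, -0.7]
grip_width: -0.0002
```

```bash
python3 -m inch '0 0 0 2 0; 0 0 0 3 0; 0 0 0 4 0; 0 0 0 4 0; 0 0 0 4 0' 40
```

```text
time_s: 25.5
position: [0.5058, 0.0315, 0.0712]
tool_rot: [[-0.996, 0.09, -0.0], [0.09, 0.996, 0.0], [0.0, 0.0, -1.0]]
ft_force: [0.5, -0.0, 0.5]
grip_width: -0.0002
```

```bash
python3 - <<'E'
from h import *
S=snap('side','side16'); cv2.imwrite('pics/side16z.png',cv2.resize(S['color'][70:270,230:400],None,fx=3,fy=3))
E
```

```text
(no output)
```

View pics/side16z.png

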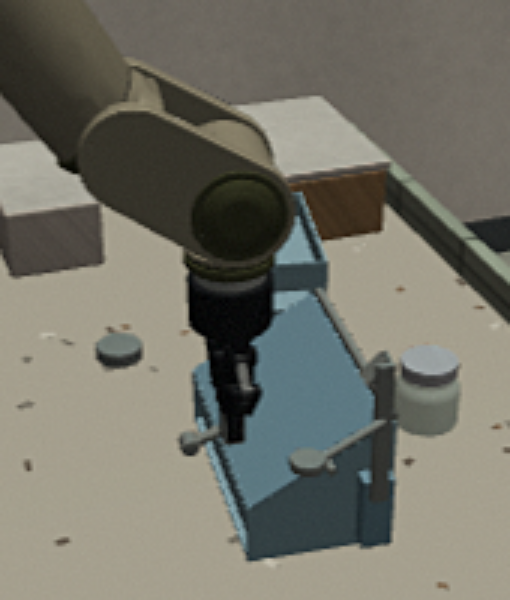

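The flap looks shut. One firm touch to make sure, then retreat and measure.

```bash
python3 -m inch '0 0 0 2 0; 0 0 0 3 0; 0 0 0 4 0; 0 0 0 4 0' 40; python3 -m inch '0 0 0 0 0' 40
```

```text
time_s: 26.05
position: [0.5064, 0.0314, 0.0699]
tool_rot: [[-0.996, 0.09, 0.003], [0.09, 0.996, -0.001], [-0.003, -0.0, -1.0]]
ft_force: [-8.7, 0.0, 29.2]
grip_width: 0.0005
time_s: 26.18
position: [0.5064, 0.0314, 0.0699]
tool_rot: [[-0.996, 0.09, 0.003], [0.09, 0.996, -0.001], [-0.003, -0.0, -1.0]]
ft_force: [-9.5, 0.9, 28.5]
grip_width: 0.0
```

Solid stop at z≈0.07, where the shut panel is predicted at about 0.072. Retreating to a clear spot.

```bash
python3 -m inch '0 0 0 -4 0; 0 0 0 -20 0; 0 0 0 -60 0; 0 0 0 -110 0; 0 20 0 -160 0; 0 60 0 -200 0; 0 100 0 -215 0; 0 140 0 -220 0; 0 150 0 -220 0; 0 150 0 -220 0' 40; python3 - <<'E'
from h import *
s=env.observe(); print(s['position'],s['ft_force'],np.abs(s['qvel']).max())
S=snap('side','side17'); cv2.imwrite('pics/side17z.png',cv2.resize(S['color'][70:270,230:400],None,fx=3,fy=3))
T=snap('wrist','wrist17')
P=[]
for v in range(175,215,2):
  for u in range(300,345,2):
    c=S['color'][v,u].astype(int)
    if c[0]-c[2]>20: P.append(pt(S,u,v))
P=np.array(P);A=np.c_[P[:,:2],np.ones(len(P))]
g=np.linalg.lstsq(A,P[:,2],rcond=None)[0]
for _ in range(5):
    r=P[:,2]-A@g;k=abs(r)<.008;g=np.linalg.lstsq(A[k],P[k,2],rcond=None)[0]
print(len(P),k.sum(),'slope',np.degrees(np.arctan(np.hypot(*g[:2]))), r[k].std())
print('pad',pt(S,333,224),pt(S,332,223))
E
```

```text
time_s: 27.42
position: [0.3567, 0.0449, 0.2873]
tool_rot: [[-0.996, 0.09, 0.0], [0.09, 0.996, -0.0], [-0.0, -0.0, -1.0]]
ft_force: [0.2, -0.7, 0.8]
grip_width: -0.0
[0.35667459 0.04494221 0.28732041] [ 0.17606594 -0.74129342  0.79301018] 1.8833129689893322
399 398 slope 30.007233920191965 0.0018612193966403435
pad [ 0.51303882 -0.144906    0.16015321] [ 0.51181127 -0.1413899   0.16102755]
```

View pics/side17z.png

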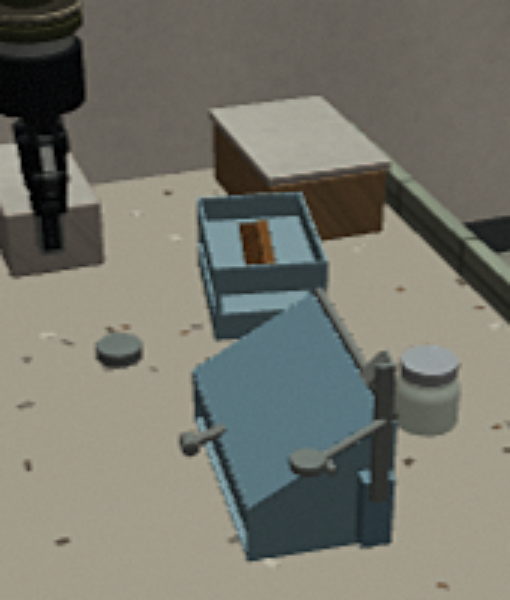

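View pics/wrist17.png

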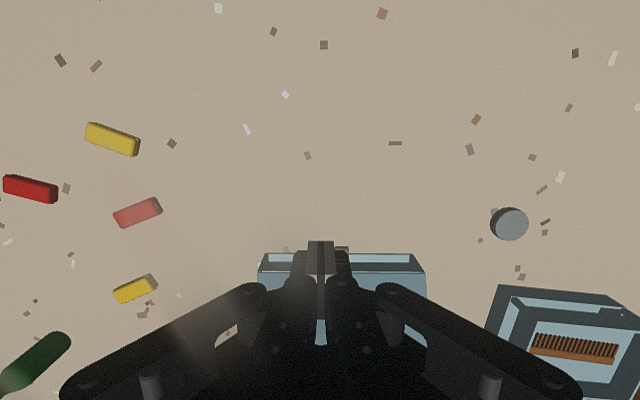

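The flap slopes 30.0° (shut), the pad is at 0.160–0.161 m (up), and the arm is clear. Handing in.

```bash
python3 -m inch '0 0 0 0 0; 0 0 0 0 0' 40; python3 -c "
from rig import env
print(env.close_job())"
```

```text
time_s: 27.78
position: [0.357, 0.0449, 0.287]
tool_rot: [[-0.996, 0.09, -0.001], [0.09, 0.996, 0.0], [0.001, 0.0, -1.0]]
ft_force: [-0.3, -0.3, -0.5]
grip_width: 0.0003
the job is handed in; nothing more can be done
None
```

I raised the flap until it stood by itself on the stay, then laid the chrome case flat on the locker's floor beside the dish. I then pressed the pad until the flap had sunk well past the stay, and pushed the flap shut. The job was handed in at about 28 s of the 72 s allowed; no verdict is reported.

**Flap:** a plane fit to the side view gives a slope of 30.0°, which is fully shut. It had met a solid stop when I pressed it with about 29 N.

**Stay:** the pad reads 160–161 mm high, against 162 mm when fully up. That fits it being up again.

**Case:** it was last seen in place with the flap nearly level, and is hidden now that the flap is shut. So its final pose rests on that view and was not measured again.

**Other things:** the dish, tin, comb and jar looked unmoved in the pictures. I did not measure their positions again at the end, nor check the cup and bottle closely. No check failed; the top and wrist views of the pull differed by about 3 mm, which I averaged.

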